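# Lock the tile mould with its quarter-turn T-key

## Robot

A 6-joint arm with a two-finger parallel gripper is mounted at the origin on the work surface. World frame = base frame: x ahead of the robot, y to its left, z up, the work surface at z = 0. Lengths are in m, angles in rad, forces in N, time in s.
With the tool pointing down it reaches from about 0.375 to 0.975 m from the base axis. Payload 3.8 kg.
Tool frame: the origin (TCP) lies at the very end of the fingers, on their centre line; the grasp point (between the pads) lies 19 mm behind it; z points along the fingers, y is the line along which they close (so a half turn about z gives the same grasp; the last joint's range is limited). The gripper opens to 85 mm and grips with 20 to 120 N. Pads are 22 mm wide; open, the fingers measure 114 mm over their backs; the gripper's body (76 mm by 85 mm) begins 54 mm behind the grasp point. The pads swing forward as they close: fully open they stand 13 mm farther back than shut.
Start: joints at [1.162, 0.264, 1.604, -0, 1.274, -0.037], TCP at [0.245, 0.629, 0.231] pointing down, gripper open.
Joint ranges: [-2.63, 2.63], [-0.94, 2.18], [0.31, 2.57], [-1.31, 4.45], [0, 2.66], [-2.55, 2.55]. Speed limits (rad/s): [2.57, 2.57, 3.14, 3.14, 3.14, 3.14].

## Interface

Orientations are given as a rotation vector (axis times angle).
In Python, from workcell import read_state, read_camera, calibration, finish_job gives the robot as it stands.
- The arm moves only by the tool step_arm, never from a script. Its argument "commands" is a list of rows, each an object of numbers: "fingers": the gripper's target within -1 to 1 (shut at 1, half-way at 0, fully open at -1); "dx", "dy", "dz": the shift along the tool's x, y, z in m; "roll": the turn about the tool's z in degrees. In form: [{"fingers": .., "dx": .., "dy": .., "dz": .., "roll": ..}, ...]. A call has 1 to 8 rows; each row is the pose to reach, as a shift and turn from the pose commanded when the call began, along the tool's axes at that moment; what a row does not reach only later rows make up. A row lasts 1/8 s, in which the tool goes at most 62.5 mm and 10.7 degrees, less where a joint would pass 70% of its speed; a pose out of reach is approached as far as the arm can. A call with a gripper value outside its range is refused whole. The fingers move at their own pace and stop on an object; "squeeze" is the grip in N (left out, the last holds). Time passes only in rows, so rows that repeat a pose let the fingers close. It gives the time, the measured TCP pose, the force, the opening and the grip force at its end, in the units of the state.
- read_state(): the state, without advancing time (a new reading comes with each control period).
- read_camera(name): name is "side" or "top" or "wrist"; returns (picture, depth): 480x640x3 uint8, blue, green, red; 480x640 float32, m along the optical axis (not along the pixel's ray), 0 where there is no reading.
- calibration(name): a dict with "intrinsics" (3x3 intrinsics, pixels), "k1" (the pictures are not rectified: a ray, as slopes to the right and down, at radius r is drawn at 1 + k1 r^2 times it, then the intrinsics apply), "world_to_cam" (4x4, takes a point from world to camera coordinates). Camera axes: x right, y up, looking along -z (the intrinsics and any distortion apply to the point x, -y, -z); pixel columns grow to the right and rows downward; lengths in m; the calibration is good to about 2 mm. A picture is of the moment at which its call begins: read the wrist's pose just before it. calibration takes no time and is no camera call; for the wrist camera it gives the pose at the moment of the call.
- finish_job(): hands the job in; it is judged then, once.
The state is a dict: "time": time; "q": joint angles; "joint_vel": joint speeds; "joint_torque": joint torques, N m; "tool_pos": TCP position; "tcp_rot": TCP orientation; "wrist_force": force on the tool from outside, world axes, zero at the start; "torque": the same for the moment, N m; "width": opening from 0.0 (shut) to 1.0 (fully open); "grip_force": force on a finger pad.
Only numpy, scipy, OpenCV 4.12 (cv2) and the standard library are available. Lean on these libraries where they do the work, as an engineer would, in place of code of your own. Each camera call takes 0.05 s, during which the arm holds its last target. There are 200 camera calls.

## Task

Lock the closed tile mould before the next pour: take the red-handled T-key out of its wooden stand, pass its T-head down through the slot of the lock plate on the mould's lid, press it down against the spring, turn it a quarter turn (either way) and let the spring lift it into its catch, so that it stays locked by itself, upright, when you let go. The lock plate may sit off the lid's centre, so find the slot by feel and press gently (the mould cracks above about 30 N); leave everything else on the bench where it is.

Things in the scene. Friction and masses are not known exactly. Their poses are not given: they have to be found in the camera images.
- mould: Closed grey tile mould, 130 mm (its x) x 200 mm (its y), fixed; lid top 46 mm high. Origin: centre of its underside, z up. On the lid lies an aluminium lock plate 94 (x) x 50 (y) x 6 mm with a slot 33 mm long (along x) and 12 mm wide (y). The mould cracks if the key or the robot bears on it with more than 30 N.
- plate_mid (a point): Middle of the lid at the height of the plate's top, 52 mm above the mould's origin. The slot is centred on this line in y, but the plate is fastened anywhere from -9 to +9 mm from it along the mould's x: not measured; look, or slide the key's foot along x on the plate with 3 to 8 N until it drops in. The plate is rigid; centre the head between the slot ends before turning.
- plunger_top (a point): Nominal top of a brass spring plunger, 36 mm across, below the slot (it shifts with the plate), 40 mm above the mould's origin. It pushes up with 5 N at first, 10 N when 10 mm down; 14 mm travel. The key can turn once its foot is less than 34 mm above the origin; at 30 mm its collar meets the plate, a hard stop.
- catch (a point): Where the foot of the locked key rests, 39 mm above the mould's origin (same offset along x as the slot). The catch is a cross-shaped recess under the plate, 46 down to 41 mm: one arm 12 mm wide in line with the slot, one 14 mm wide across it (along y). Turned either way to lie across and let up, the head is held in it by the spring.
- key: Steel T-key, about 90 g, red handle. Origin: centre of the T-head's underside (foot), z up the shaft. Head 30 mm (x) x 8 mm (y) x 7 mm high; shaft 7.6 mm thick; collar 34 mm across, 22 to 27 mm up; flat handle 40 mm (x) x 10 mm (y), 27 to 61 mm up. Starts upright in the stand, collar on its top, foot 18 mm above the bench; lift 25 mm or more to clear.
- key_grip (a point): On the key's axis in the red handle, 47 mm above the foot: pinch here across the handle's 10 mm thickness (key's y).
- stand: Wooden key stand, 120 mm (its x) x 60 mm x 40 mm high, fixed. Origin: centre of its underside. The key hangs in a well 40 x 14 mm (long along x) centred 25 mm towards its -x.
- stopper: Bystander: black rubber stopper 26 mm across, 28 mm high, on the stand at its +x end; origin at its underside.
- sample: Bystander: cream stone sample 70 x 30 x 10 mm lying on the mould's lid, 75 mm from the middle towards the mould's +y; origin at its underside.
- tile_a: Bystander: lower of two stacked cream stone strips, 60 x 200 x 12 mm; origin at its underside.
- tile_b: Bystander: upper of the two stacked stone strips; same size; origin at its underside.
- nippers: Bystander: blue and yellow tile nippers, about 180 mm long (x), lying flat; origin near the jaws, on the bench.
- putty: Bystander: spatula lying on the bench; origin under its middle.
- brush: Bystander: brush lying on the bench; origin under its middle.
- release: Bystander: white bottle with a blue cap, 60 mm across, 160 mm high; origin at its underside.

How it is judged:
On the way, in this order (a step that is already met when the one before it is completed fails the run):
1. the T-head is through the slot, still in line with it (x of key in the frame of mould between -0.013 and 0.013 m and y of key in the frame of mould between -0.005 and 0.005 m and z of key in the frame of mould below 0.038 m and angle between the x axis of key and the x axis of mould, either way round below 0.3 rad), for 0.05 s.
2. pressed down, the key is turned a quarter turn (x of key in the frame of mould between -0.013 and 0.013 m and y of key in the frame of mould between -0.005 and 0.005 m and z of key in the frame of mould below 0.041 m and angle between the x axis of key and the y axis of mould, either way round below 0.26 rad), for 0.1 s.
At the end, for the whole second after the job is handed in: The key stands locked in the lock plate: head under the plate and lifted into the catch by the spring (foot 36.5 to 41.5 mm above the bench), turned across the slot within 0.26 rad, upright within 0.15 rad, at rest (under 20 mm/s); its axis within 5 mm of the mould's middle in y and 13 mm in x (x of key in the frame of mould between -0.013 and 0.013 m and y of key in the frame of mould between -0.005 and 0.005 m and z of key in the frame of mould between 0.0365 and 0.0415 m and angle between the x axis of key and the y axis of mould, either way round below 0.26 rad and angle between key's own z axis and vertical below 0.15 rad and linear speed of key below 0.02 m/s); the robot touches nothing.
It fails at once if the key bears on the mould with more than 30 N (contact force between key and mould above 30 N).
It fails at once if the robot itself bears on the mould with more than 30 N (contact force between any of the fingers, the arm and mould above 30 N).
It fails at once if a bystander is moved by more than 25 mm (distance of any of stopper, sample, tile_a, tile_b, nippers, putty, brush, release from where it was at the start of the episode above 0.025 m).
It also fails if it takes over 72 s, if anything falls off the work surface, if the arm or the gripper's body presses on something with over 40 N, if the wrist force passes 120 N, or if a joint passes its speed limit or range.

## Working session

There is one attempt and no reset: what is moved stays moved. The work goes in short steps, Python scripts to look and compute and a tool call to move; the robot and the scene stay as the last step left them, time stands still between calls to the robot, and variables do not carry over. Pictures are saved under pics/ and viewed, at most 11 in all, crops included, and the job is handed in when it is done.

Besides the shell and the picture viewer there is one more tool, called as a command line: name --argument value ..., lists and objects as JSON in quotes. step_arm: Moves the arm, as the interface text tells. Its arguments: {"type":"object","properties":{"commands":{"type":"array","items":{"type":"object","properties":{"fingers":{"type":"number"},"dx":{"type":"number"},"dy":{"type":"number"},"dz":{"type":"number"},"roll":{"type":"number"}}}},"squeeze":{"type":"number"}},"required":["commands"]}

```bash
mkdir -p pics
cat > h.py <<'E'
import numpy as np, cv2
from workcell import *
def ray(c,u,v):
    K=np.array(c["intrinsics"]);a=np.array([(u-K[0,2])/K[0,0],(v-K[1,2])/K[1,1]]);p=a.copy()
    for _ in range(20): p=a/(1+c["k1"]*(p@p))
    T=np.linalg.inv(np.array(c["world_to_cam"]))
    return T[:3,3],T[:3,:3]@np.array([p[0],-p[1],-1.])
def onz(c,u,v,z):
    o,d=ray(c,u,v);return o+d*(z-o[2])/d[2]
def dep(c,u,v,dd):
    o,d=ray(c,u,v);return o+d*dd
E
python3 - <<'E'
from h import *
s=read_state();print(s)
for n in("top","side"):
    im,d=read_camera(n);cv2.imwrite(f"pics/{n}0.png",im);np.save(f"{n}0.npy",d)
    c=calibration(n);print(n,np.linalg.inv(np.array(c["world_to_cam"])).round(3),c["intrinsics"],c["k1"])
E
```

```text
{'time': 0.0, 'q': array([ 1.16208005e+00,  2.64745518e-01,  1.60536653e+00,  1.40652139e-05,
        1.27369991e+00, -3.68909278e-02]), 'joint_vel': array([-3.69313993e-04,  9.07660724e-04, -2.13230999e-04, -8.45858382e-05,
        4.43007546e-04, -2.65151505e-04]), 'joint_torque': array([-4.71199382e-04, -5.15112233e+01, -3.67312181e+01, -8.73100589e-05,
        1.29751328e-02,  5.45821069e-05]), 'tool_pos': array([0.24494139, 0.62821032, 0.2299712 ]), 'tcp_rot': array([-0.58061613, -3.08695877,  0.0033947 ]), 'wrist_force': array([-0.07665479, -0.02136144, -0.1001446 ]), 'torque': array([ 0.01177028, -0.00034706, -0.05614401]), 'grip_force': 0.0, 'width': 1.0029469841748238}
top [[ 0.105  0.97  -0.218  0.348]
 [-0.994  0.102 -0.027 -0.027]
 [-0.004  0.219  0.976  1.24 ]
 [ 0.     0.     0.     1.   ]] [[513.74085409   0.         317.97827843]
 [  0.         513.74085409 245.28689374]
 [  0.           0.           1.        ]] 0.023543168637005844
side [[ 0.943  0.228 -0.243  0.267]
 [-0.333  0.6   -0.727 -1.113]
 [-0.02   0.767  0.642  1.04 ]
 [ 0.     0.     0.     1.   ]] [[536.76121235   0.         328.45179912]
 [  0.         536.76121235 235.87683066]
 [  0.           0.           1.        ]] -0.062213100526674656
```

View pics/top0.png

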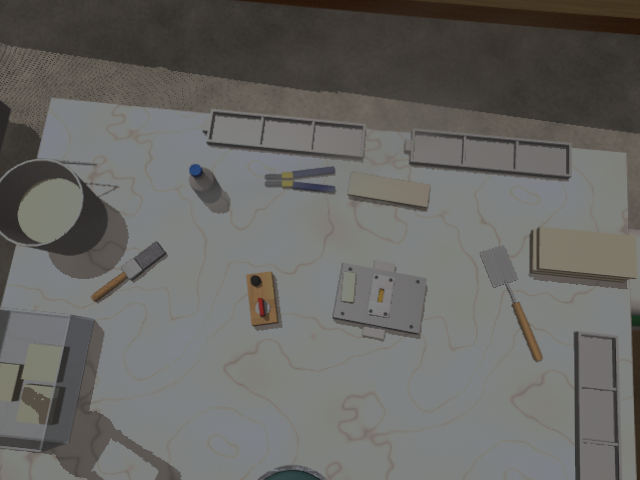

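The top view shows the stand at about (262,300) with the key at (262,308) and the stopper at (256,281). The mould is at (380,298), its sample at (348,287), and the lock plate at (381,296).

Run:
```python
from h import *
im=cv2.imread("pics/top0.png");d=np.load("top0.npy");c=calibration("top")
hsv=cv2.cvtColor(im,cv2.COLOR_BGR2HSV)
def rep(name,m,x0,y0,x1,y1,z):
    k=np.zeros_like(m);k[y0:y1,x0:x1]=m[y0:y1,x0:x1]
    cs,_=cv2.findContours(k,cv2.RETR_EXTERNAL,cv2.CHAIN_APPROX_NONE);q=max(cs,key=cv2.contourArea)
    P=np.array([onz(c,*p[0],z)[:2] for p in q],np.float32)
    r=cv2.minAreaRect(P);print(name,np.round(r[0],4),np.round(r[1],4),r[2],cv2.boundingRect(q))
H,S,V=cv2.split(hsv)
rep("red",((S>150)&((H<6)|(H>174))&(V>60)).astype(np.uint8),245,265,285,335,.079)
rep("wood",((S>90)).astype(np.uint8),240,262,285,335,.04)
# mould by height
vv,uu=np.mgrid[240:350,320:440];Z=np.array([[dep(c,u,v,d[v,u])[2] for u in range(320,440)] for v in range(240,350)])
m=np.zeros(d.shape,np.uint8);m[240:350,320:440]=(Z>.036)
m=cv2.morphologyEx(m,cv2.MORPH_OPEN,np.ones((25,25),np.uint8))
rep("mould",m,320,240,440,350,.046)
print(np.median(Z[m[240:350,320:440]>0]))
mb=((H>12)&(H<35)&(S>110)).astype(np.uint8);rep("brass",mb,365,275,400,320,.04)
a=cv2.resize(im[240:350,235:440],None,fx=3.9,fy=3.9,interpolation=cv2.INTER_CUBIC);cv2.imwrite("pics/crop.png",a)
```

```text
red [0.4536 0.1177] [0.0371 0.0092] 14.530253410339355 (258, 298, 6, 17)
wood [0.4762 0.123 ] [0.1199 0.0595] 13.802384376525879 (247, 272, 31, 54)
mould [ 0.5053 -0.1503] [0.2026 0.1317] 85.34691619873047 (336, 267, 88, 63)
0.04721949352715271
brass [ 0.5119 -0.1523] [0.0092 0.0296] 85.05984497070312 (378, 289, 6, 13)
```

View pics/crop.png

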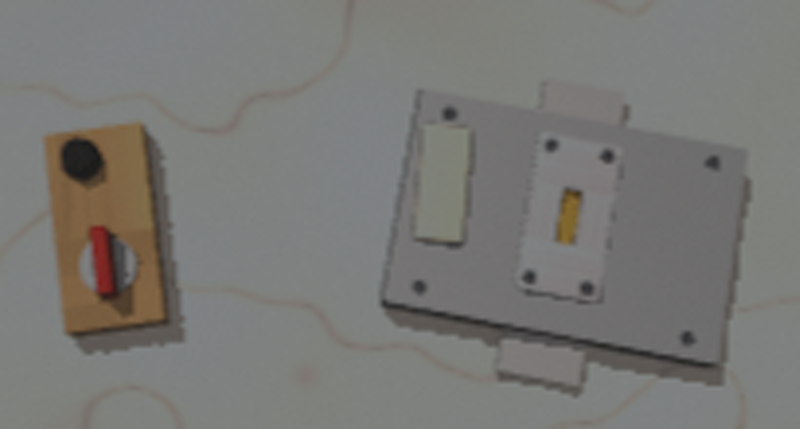

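```bash
cat >> h.py <<'E'
from scipy.spatial.transform import Rotation as Ro
def go(x,y,z,yaw_y):  # target TCP and world angle of tool y (deg)
    s=read_state();R=Ro.from_rotvec(s["tcp_rot"]).as_matrix()
    d=R.T@(np.array([x,y,z])-s["tool_pos"]);a=np.degrees(np.arctan2(R[1,1],R[0,1]))
    r=-(yaw_y-a);r=(r+180)%360-180
    print("shift",d.round(4),"roll",round(r,2),"tcp",s["tool_pos"].round(4),"yaw",round(a,2),"tilt",R[:,2].round(4),"F",s["wrist_force"].round(2),"t",round(s["time"],2),"q6",s["q"][5].round(3))
E
python3 -c "
from h import *
go(.4525,.1173,.2,104.2)"
```

```text
shift [-0.379  -0.4006  0.0309] roll -35.5 tcp [0.2449 0.6283 0.2301] yaw 68.7 tilt [-8.0e-04 -1.9e-03 -1.0e+00] F [ 0.74 -0.44 -0.62] t 0.1 q6 -0.037
```

step_arm --commands '[{"dx":-0.042,"dy":-0.045,"dz":0,"roll":-5,"fingers":-1},{"dx":-0.084,"dy":-0.09,"dz":0,"roll":-10,"fingers":-1},{"dx":-0.126,"dy":-0.134,"dz":0,"roll":-15,"fingers":-1},{"dx":-0.169,"dy":-0.178,"dz":0,"roll":-20,"fingers":-1},{"dx":-0.211,"dy":-0.223,"dz":0,"roll":-25,"fingers":-1},{"dx":-0.253,"dy":-0.268,"dz":0,"roll":-30,"fingers":-1},{"dx":-0.295,"dy":-0.312,"dz":0,"roll":-35.5,"fingers":-1},{"dx":-0.337,"dy":-0.357,"dz":0.02,"roll":-35.5,"fingers":-1}]'

```text
time: 1.1
tool_pos: [0.4303, 0.1744, 0.2133]
tcp_rot: [-0.389, 3.113, 0.001]
wrist_force: [0.8, 1.9, -0.6]
width: 0.996
grip_force: 0.0
```

```bash
python3 -c "
from h import *
go(.4525,.1173,.2,104.2)"
```

```text
shift [-0.0074 -0.0608  0.0133] roll 0.05 tcp [0.4303 0.1744 0.2133] yaw 104.25 tilt [ 0.004   0.0013 -1.    ] F [ 0.77  1.94 -0.62] t 1.1 q6 -1.488
```

step_arm --commands '[{"dx":-0.007,"dy":-0.059,"dz":0.013},{"dx":-0.007,"dy":-0.059,"dz":0.013},{"dx":-0.007,"dy":-0.059,"dz":0.013}]'

```text
invalid input
```

```bash
python3 -c "
from h import *
c=calibration('wrist');im,d=read_camera('wrist');cv2.imwrite('pics/w1.png',im);np.save('w1.npy',d)
import pickle;pickle.dump(c,open('w1.pkl','wb'))
print(np.linalg.inv(np.array(c['world_to_cam'])).round(3))
H,S,V=cv2.split(cv2.cvtColor(im,cv2.COLOR_BGR2HSV))
m=((S>150)&((H<6)|(H>174))&(V>60)).astype(np.uint8)
cs,_=cv2.findContours(m,cv2.RETR_EXTERNAL,cv2.CHAIN_APPROX_NONE);q=max(cs,key=cv2.contourArea);print(cv2.boundingRect(q))
Z=np.array([dep(c,p[0][0],p[0][1],d[p[0][1],p[0][0]]) for p in q]);print(np.percentile(Z[:,2],[10,50,90]))
r=cv2.minAreaRect(np.array([onz(c,*p[0],.079)[:2] for p in q],np.float32));print(r)
go(.4525,.1173,.05,104.2)"
```

```text
[[-0.246 -0.927 -0.283  0.358]
 [ 0.969 -0.236 -0.071  0.156]
 [-0.    -0.292  0.957  0.355]
 [ 0.     0.     0.     1.   ]]
(229, 210, 16, 54)
[0.07669411 0.07782017 0.07904769]
((0.45188015699386597, 0.11918826401233673), (0.038415875285863876, 0.009257654659450054), 14.42161750793457)
shift [-0.0098 -0.0529  0.1598] roll -0.19 tcp [0.4302 0.1673 0.2094] yaw 104.01 tilt [-4.0e-04 -6.5e-03 -1.0e+00] F [ 0.32 -5.13 -2.13] t 1.15 q6 -1.492
```

View pics/w1.png

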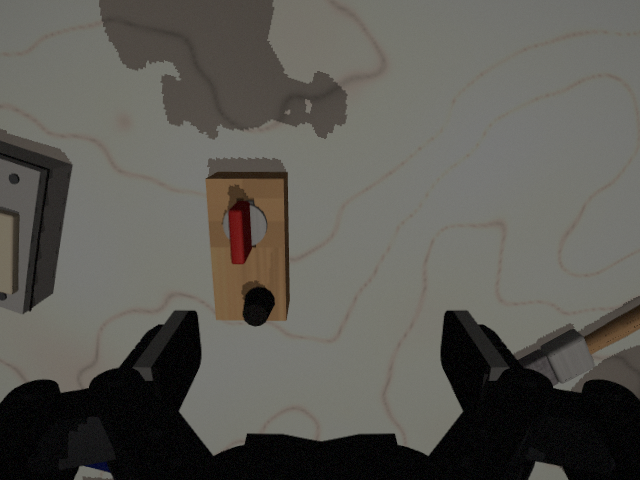

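The wrist view shows the red handle at (238,232) on the stand, with the stopper at (258,305). The arm was still settling, so I'll move over the key.

step_arm --commands '[{"dx":-0.01,"dy":-0.052,"dz":0.04,"roll":0,"fingers":-0.2},{"dx":-0.01,"dy":-0.052,"dz":0.05,"roll":0,"fingers":-0.2},{"dx":-0.01,"dy":-0.052,"dz":0.05,"roll":0,"fingers":-0.2},{"dx":-0.01,"dy":-0.052,"dz":0.05,"roll":0,"fingers":-0.2}]'

```text
time: 1.65
tool_pos: [0.4514, 0.129, 0.1628]
tcp_rot: [-0.39, 3.116, 0.001]
wrist_force: [1.0, 0.3, 0.0]
width: 0.6
grip_force: 0.0
```

```bash
python3 -c "
from h import *
c=calibration('wrist');im,d=read_camera('wrist');cv2.imwrite('pics/w2.png',im)
H,S,V=cv2.split(cv2.cvtColor(im,cv2.COLOR_BGR2HSV))
m=((S>150)&((H<6)|(H>174))&(V>60)).astype(np.uint8)
cs,_=cv2.findContours(m,cv2.RETR_EXTERNAL,cv2.CHAIN_APPROX_NONE);q=max(cs,key=cv2.contourArea);print(cv2.boundingRect(q))
Z=np.array([dep(c,p[0][0],p[0][1],d[p[0][1],p[0][0]]) for p in q]);T=Z[Z[:,2]>.0765]
r=cv2.minAreaRect(np.array([onz(c,*p[0],.079)[:2] for p in q],np.float32));print(r)
print(cv2.minAreaRect(T[:,:2].astype(np.float32)))
go(.452,.118,.05,104.2)"
```

```text
(295, 214, 18, 66)
((0.452016681432724, 0.11886292695999146), (0.038901712745428085, 0.0093652019277215), 14.55817985534668)
((0.4263300597667694, 0.1138598769903183), (0.09330585598945618, 0.011309807188808918), 11.094542503356934)
shift [ 0.0025 -0.0109  0.113 ] roll 0.1 tcp [0.4516 0.1292 0.163 ] yaw 104.3 tilt [ 1.6e-03  7.0e-04 -1.0e+00] F [-0.52 -0.14 -0.14] t 1.7 q6 -1.595
```

step_arm --commands '[{"dx":0.002,"dy":-0.0105,"dz":0.04,"roll":-0.2,"fingers":-0.2},{"dx":0.002,"dy":-0.0105,"dz":0.08,"roll":-0.2,"fingers":-0.2},{"dx":0.002,"dy":-0.0105,"dz":0.108,"roll":-0.2,"fingers":-0.2},{"dx":0.002,"dy":-0.0105,"dz":0.108,"roll":-0.2,"fingers":-0.2}]'

```text
time: 2.2
tool_pos: [0.45, 0.1178, 0.0527]
tcp_rot: [0.396, -3.113, 0.0]
wrist_force: [-0.3, -0.5, 0.6]
width: 0.601
grip_force: 0.0
```

```bash
python3 -c "
from h import *
go(.452,.1185,.051,104.5)"
```

```text
shift [-0.0021  0.0002  0.0017] roll -0.01 tcp [0.45   0.1178 0.0527] yaw 104.49 tilt [-3.8e-03 -7.0e-04 -1.0e+00] F [-0.3  -0.48  0.63] t 2.2 q6 -1.621
```

step_arm --commands '[{"dx":-0.002,"dy":0,"dz":0.001,"roll":0,"fingers":-0.2},{"dx":-0.002,"dy":0,"dz":0.001,"roll":0,"fingers":1},{"dx":-0.002,"dy":0,"dz":0.001,"roll":0,"fingers":1},{"dx":-0.002,"dy":0,"dz":0.001,"roll":0,"fingers":1},{"dx":-0.002,"dy":0,"dz":0.001,"roll":0,"fingers":1},{"dx":-0.002,"dy":0,"dz":0.001,"roll":0,"fingers":1}]' --squeeze 80

```text
time: 2.95
tool_pos: [0.4549, 0.118, 0.0543]
tcp_rot: [-0.393, 3.115, 0.001]
wrist_force: [-0.6, 1.3, 7.2]
width: 0.099
grip_force: 79.2
```

```bash
python3 -c "
from h import *
go(.452,.1185,.051,104.5);s=read_state();print(s['width'],s['grip_force'])"
```

```text
shift [0.0027 0.0012 0.0033] roll -0.11 tcp [0.4549 0.118  0.0543] yaw 104.39 tilt [ 2.2e-03  7.0e-04 -1.0e+00] F [-0.57  1.34  7.22] t 2.95 q6 -1.622
0.09902772588506048 79.15406584739685
```

step_arm --commands '[{"dx":0,"dy":0,"dz":-0.02,"roll":0,"fingers":1},{"dx":0,"dy":0,"dz":-0.04,"roll":0,"fingers":1},{"dx":0,"dy":0,"dz":-0.07,"roll":0,"fingers":1},{"dx":0,"dy":0,"dz":-0.09,"roll":0,"fingers":1},{"dx":0,"dy":0,"dz":-0.09,"roll":0,"fingers":1},{"dx":0,"dy":0,"dz":-0.09,"roll":0,"fingers":1}]'

```text
time: 3.7
tool_pos: [0.4529, 0.1174, 0.1419]
tcp_rot: [0.393, -3.115, 0.0]
wrist_force: [-0.8, -0.5, -1.5]
width: 0.101
grip_force: 78.4
```

```bash
python3 -c "
from h import *
go(.512,-.152,.14,85.35);s=read_state();print(s['width'],s['grip_force'])
c=calibration('wrist');im,d=read_camera('wrist');cv2.imwrite('pics/w3.png',im)
go(.512,-.152,.14,85.35)"
```

```text
shift [ 0.0098 -0.2757  0.002 ] roll 19.04 tcp [0.4529 0.1174 0.1419] yaw 104.39 tilt [-1.5e-03 -4.0e-04 -1.0e+00] F [-0.77 -0.5  -1.48] t 3.7 q6 -1.621
0.10120903143826071 78.43984723091125
shift [ 0.0095 -0.2757  0.0016] roll 19.04 tcp [0.4526 0.1174 0.1416] yaw 104.39 tilt [-2.3e-03 -5.0e-04 -1.0e+00] F [-0.72  0.97 -1.69] t 3.75 q6 -1.621
```

View pics/w3.png

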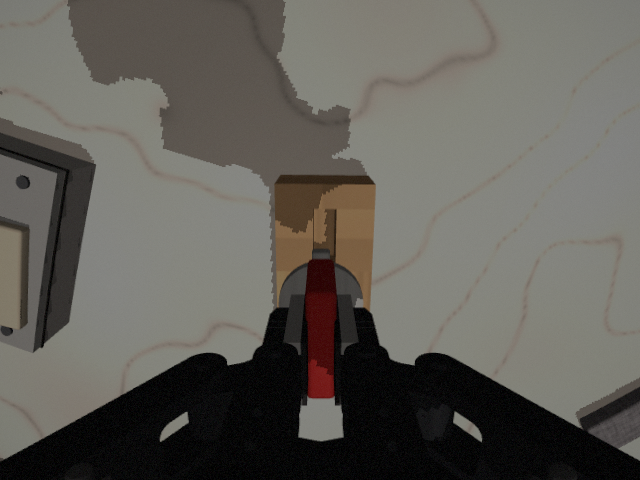

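The key is held upright: the red handle runs from (320,262) to (320,398), with the head tip at (321,252). Next I'll move past the mould so that the wrist camera sees the slot clear of the key.

```bash
python3 -c "
from h import *
go(.575,-.155,.15,85.35)"
```

```text
shift [-0.0508 -0.2943 -0.0086] roll 19.04 tcp [0.4526 0.1174 0.1416] yaw 104.39 tilt [-2.3e-03 -5.0e-04 -1.0e+00] F [-0.72  0.97 -1.69] t 3.75 q6 -1.621
```

step_arm --commands '[{"dx":-0.009,"dy":-0.05,"dz":-0.01,"roll":3,"fingers":1},{"dx":-0.017,"dy":-0.1,"dz":-0.01,"roll":6,"fingers":1},{"dx":-0.026,"dy":-0.15,"dz":-0.01,"roll":10,"fingers":1},{"dx":-0.035,"dy":-0.2,"dz":-0.01,"roll":13,"fingers":1},{"dx":-0.043,"dy":-0.25,"dz":-0.01,"roll":16,"fingers":1},{"dx":-0.051,"dy":-0.294,"dz":-0.01,"roll":19,"fingers":1},{"dx":-0.051,"dy":-0.294,"dz":-0.01,"roll":19,"fingers":1},{"dx":-0.051,"dy":-0.294,"dz":-0.01,"roll":19,"fingers":1}]'

```text
time: 4.75
tool_pos: [0.575, -0.1539, 0.1513]
tcp_rot: [-0.127, -3.136, -0.002]
wrist_force: [0.3, 0.1, 0.0]
width: 0.103
grip_force: 78.5
```

step_arm --commands '[{"dx":0,"dy":0,"dz":0,"roll":0,"fingers":1},{"dx":0,"dy":0,"dz":0,"roll":0,"fingers":1}]'

```text
time: 5.0
tool_pos: [0.5758, -0.1533, 0.1529]
tcp_rot: [-0.124, -3.139, -0.0]
wrist_force: [-1.2, -0.4, -0.9]
width: 0.099
grip_force: 78.5
```

```bash
python3 -c "
from h import *
import pickle
go(.512,-.152,.14,85.35)
c=calibration('wrist');im,d=read_camera('wrist');cv2.imwrite('pics/w4.png',im);np.save('w4.npy',d);pickle.dump(c,open('w4.pkl','wb'))
go(.512,-.152,.14,85.35)"
```

```text
shift [ 0.0637 -0.0038  0.0129] roll 0.14 tcp [ 0.5758 -0.1533  0.1529] yaw 85.49 tilt [-3.e-04  2.e-04 -1.e+00] F [-1.21 -0.39 -0.94] t 5.0 q6 -1.794
shift [ 0.0639 -0.0036  0.013 ] roll 0.13 tcp [ 0.576  -0.1534  0.153 ] yaw 85.48 tilt [-1.e-04  1.e-04 -1.e+00] F [-0.05  0.24 -0.43] t 5.05 q6 -1.794
```

View pics/w4.png

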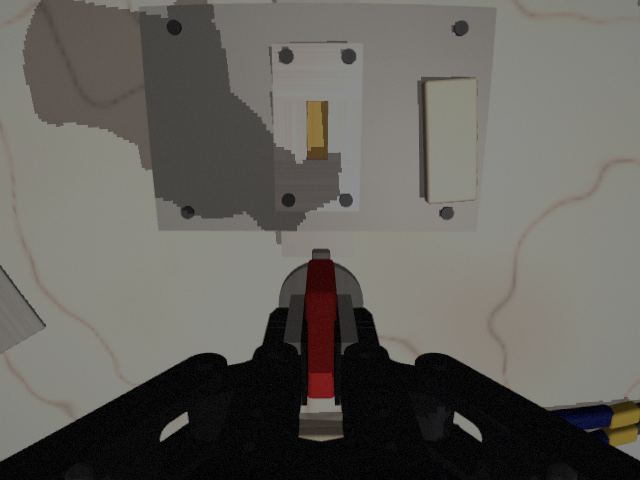

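The slot shows brass at columns 306–328 and rows 100–160. The plate corners are at about (272,43), (362,43), (358,210) and (275,211), and the key's head tip is at (321,250).

```bash
python3 -c "
from h import *
import pickle
c=pickle.load(open('w4.pkl','rb'));im=cv2.imread('pics/w4.png')
H,S,V=cv2.split(cv2.cvtColor(im,cv2.COLOR_BGR2HSV))
m=((H>12)&(H<32)&(S>130)).astype(np.uint8);m[:80]=0;m[180:]=0;m[:,:290]=0;m[:,345:]=0
cs,_=cv2.findContours(m,cv2.RETR_EXTERNAL,cv2.CHAIN_APPROX_NONE);q=max(cs,key=cv2.contourArea);print(cv2.boundingRect(q))
r=cv2.minAreaRect(np.array([onz(c,*p[0],.052)[:2] for p in q],np.float32));print('brass@.052',r)
P=np.array([onz(c,*p,.052)[:2] for p in [(272,43),(362,43),(359,210),(275,211)]]);print(P.round(4),P.mean(0),np.linalg.norm(P[1]-P[0]),np.linalg.norm(P[2]-P[1]))
L=np.array([onz(c,*p,.046)[:2] for p in [(139,6),(496,9),(476,231),(160,230)]]);print(L.round(4),'lid',L.mean(0),np.linalg.norm(L[1]-L[0]),np.linalg.norm(L[2]-L[1]),np.degrees(np.arctan2(*(L[1]-L[0])[::-1])))
g=cv2.cvtColor(im,cv2.COLOR_BGR2GRAY);print(g[238:270,321],im[250:290:3,321])
for z in(.115,.118,.121):print(z,[onz(c,321,v,z).round(4) for v in (248,250,262)])
k=((S>150)&((H<6)|(H>174))&(V>50)).astype(np.uint8);cs,_=cv2.findContours(k,cv2.RETR_EXTERNAL,cv2.CHAIN_APPROX_NONE);b=cv2.boundingRect(max(cs,key=cv2.contourArea));print(b)
for z in (.144,.178):print(z,onz(c,321,b[1],z),onz(c,321,b[1]+b[3],z),onz(c,306,380,z),onz(c,335,380,z))
"
```

```text
(308, 101, 19, 58)
brass@.052 ((0.5095486044883728, -0.1506708413362503), (0.010392033495008945, 0.03170183300971985), 85.46391296386719)
[[ 0.4612 -0.1713]
 [ 0.4651 -0.1225]
 [ 0.5579 -0.1294]
 [ 0.5546 -0.1795]] [ 0.50968937 -0.15067557] 0.048950502219271864 0.09313694834993326
[[ 0.4328 -0.2441]
 [ 0.4502 -0.0458]
 [ 0.5784 -0.0561]
 [ 0.5621 -0.254 ]] lid [ 0.50587619 -0.15001046] 0.1990606084645434 0.12854540801977668 84.9840146923027
[137 135 135 134 135 134 135 135 133 136 104  55  43  44  51  64  72  70
  72  74  61  32  20  14  24  24  16  19  18  22  17  22] [[41 42 46]
 [61 63 67]
 [69 72 73]
 [22 23 52]
 [12 13 49]
 [10  7 47]
 [ 4  5 44]
 [ 8 12 48]
 [ 2  2 44]
 [ 3  8 47]
 [ 7  7 47]
 [ 6 10 48]
 [14 13 49]
 [ 8 13 50]]
0.115 [array([ 0.5597, -0.1524,  0.115 ]), array([ 0.5607, -0.1524,  0.115 ]), array([ 0.5665, -0.1529,  0.115 ])]
0.118 [array([ 0.5588, -0.1523,  0.118 ]), array([ 0.5597, -0.1524,  0.118 ]), array([ 0.5654, -0.1528,  0.118 ])]
0.121 [array([ 0.5578, -0.1522,  0.121 ]), array([ 0.5587, -0.1523,  0.121 ]), array([ 0.5643, -0.1527,  0.121 ])]
(306, 290, 30, 108)
0.144 [ 0.56775628 -0.1530088   0.144     ] [ 0.6186069  -0.15699648  0.144     ] [ 0.60886642 -0.16264366  0.144     ] [ 0.6098339  -0.15032541  0.144     ]
0.178 [ 0.55297703 -0.15187589  0.178     ] [ 0.59238443 -0.1549662   0.178     ] [ 0.58483591 -0.15934256  0.178     ] [ 0.58558567 -0.14979636  0.178     ]
```

step_arm --commands '[{"dx":0.032,"dy":-0.001,"dz":0,"roll":0,"fingers":1},{"dx":0.064,"dy":-0.002,"dz":0.01,"roll":0,"fingers":1},{"dx":0.064,"dy":-0.002,"dz":0.03,"roll":0,"fingers":1},{"dx":0.064,"dy":-0.002,"dz":0.05,"roll":0,"fingers":1},{"dx":0.064,"dy":-0.002,"dz":0.057,"roll":0,"fingers":1},{"dx":0.064,"dy":-0.002,"dz":0.057,"roll":0,"fingers":1},{"dx":0.064,"dy":-0.002,"dz":0.057,"roll":0,"fingers":1}]'

```text
time: 5.92
tool_pos: [0.5131, -0.1514, 0.0969]
tcp_rot: [0.126, 3.138, -0.001]
wrist_force: [0.6, -0.9, -0.9]
width: 0.099
grip_force: 78.5
```

```bash
python3 -c "
from h import *
go(.5121,-.1504,.088,85.4)
c=calibration('wrist');im,d=read_camera('wrist');cv2.imwrite('pics/w5.png',im)
go(.5121,-.1504,.088,85.4)"
```

```text
shift [0.0011 0.0009 0.0089] roll 0.01 tcp [ 0.5131 -0.1514  0.0969] yaw 85.41 tilt [ 1.5e-03 -5.0e-04 -1.0e+00] F [ 0.56 -0.86 -0.94] t 5.92 q6 -1.824
shift [0.0012 0.001  0.009 ] roll 0.01 tcp [ 0.5132 -0.1515  0.097 ] yaw 85.41 tilt [ 1.7e-03 -6.0e-04 -1.0e+00] F [-0.17 -1.57 -2.05] t 5.97 q6 -1.824
```

View pics/w5.png

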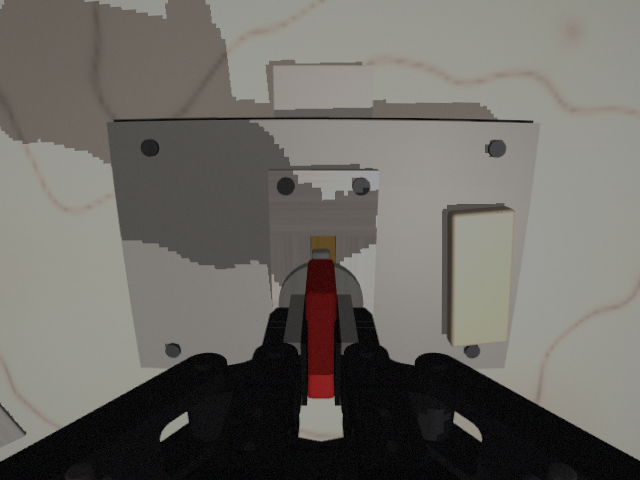

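The head tip at (321,251) sits over the slot, whose visible part spans columns 310–337 from row 236. It needs about 1 mm toward +y, so I'll descend gently with that shift.

step_arm --commands '[{"dx":0.001,"dy":0.001,"dz":0.003,"roll":0,"fingers":1},{"dx":0.001,"dy":0.001,"dz":0.006,"roll":0,"fingers":1},{"dx":0.001,"dy":0.001,"dz":0.009,"roll":0,"fingers":1},{"dx":0.001,"dy":0.001,"dz":0.011,"roll":0,"fingers":1},{"dx":0.001,"dy":0.001,"dz":0.011,"roll":0,"fingers":1}]'

```text
time: 6.6
tool_pos: [0.5112, -0.1502, 0.0847]
tcp_rot: [-0.126, -3.139, -0.0]
wrist_force: [-0.0, 0.2, -0.4]
width: 0.1
grip_force: 78.5
```

```bash
python3 -c "
from h import *
go(.5121,-.1504,.088,85.4)"
```

```text
shift [-0.0009 -0.0002 -0.0033] roll -0.0 tcp [ 0.5112 -0.1502  0.0847] yaw 85.4 tilt [-5.e-04  2.e-04 -1.e+00] F [-0.01  0.21 -0.44] t 6.6 q6 -1.823
```

step_arm --commands '[{"dx":0,"dy":0,"dz":0.002,"roll":0,"fingers":1},{"dx":0,"dy":0,"dz":0.004,"roll":0,"fingers":1},{"dx":0,"dy":0,"dz":0.004,"roll":0,"fingers":1}]'

```text
time: 6.98
tool_pos: [0.5112, -0.1501, 0.0807]
tcp_rot: [-0.126, -3.139, -0.0]
wrist_force: [0.4, -0.6, -0.6]
width: 0.1
grip_force: 78.5
```

step_arm --commands '[{"dx":0,"dy":0,"dz":0.002,"roll":0,"fingers":1},{"dx":0,"dy":0,"dz":0.003,"roll":0,"fingers":1},{"dx":0,"dy":0,"dz":0.003,"roll":0,"fingers":1}]'

```text
time: 7.35
tool_pos: [0.5113, -0.1502, 0.0779]
tcp_rot: [-0.126, -3.139, -0.0]
wrist_force: [0.1, 0.4, -1.5]
width: 0.102
grip_force: 78.5
```

step_arm --commands '[{"dx":0,"dy":0,"dz":0.002,"roll":0,"fingers":1},{"dx":0,"dy":0,"dz":0.003,"roll":0,"fingers":1},{"dx":0,"dy":0,"dz":0.003,"roll":0,"fingers":1}]'

```text
time: 7.72
tool_pos: [0.5117, -0.1503, 0.0755]
tcp_rot: [0.126, 3.138, -0.0]
wrist_force: [-1.8, 0.4, 3.6]
width: 0.1
grip_force: 79.2
```

step_arm --commands '[{"dx":0,"dy":0,"dz":0.002,"roll":0,"fingers":1},{"dx":0,"dy":0,"dz":0.003,"roll":0,"fingers":1},{"dx":0,"dy":0,"dz":0.003,"roll":0,"fingers":1}]'

```text
time: 8.1
tool_pos: [0.5117, -0.1503, 0.0723]
tcp_rot: [0.126, 3.138, -0.0]
wrist_force: [-0.9, 0.7, 6.1]
width: 0.098
grip_force: 79.4
```

step_arm --commands '[{"dx":0,"dy":0,"dz":0.002,"roll":0,"fingers":1},{"dx":0,"dy":0,"dz":0.004,"roll":0,"fingers":1},{"dx":0,"dy":0,"dz":0.004,"roll":0,"fingers":1}]'

```text
time: 8.48
tool_pos: [0.5118, -0.1503, 0.0685]
tcp_rot: [0.126, 3.138, -0.0]
wrist_force: [-2.2, 0.6, 8.4]
width: 0.098
grip_force: 79.7
```

```bash
python3 -c "
from h import *
c=calibration('wrist');im,d=read_camera('wrist');cv2.imwrite('pics/w6.png',im)
go(.5121,-.1504,.088,85.4)"
```

```text
shift [-0.0004 -0.0001 -0.0194] roll -0.0 tcp [ 0.5117 -0.1503  0.0686] yaw 85.4 tilt [ 6.e-04 -2.e-04 -1.e+00] F [-2.41  0.97  7.94] t 8.53 q6 -1.823
```

View pics/w6.png

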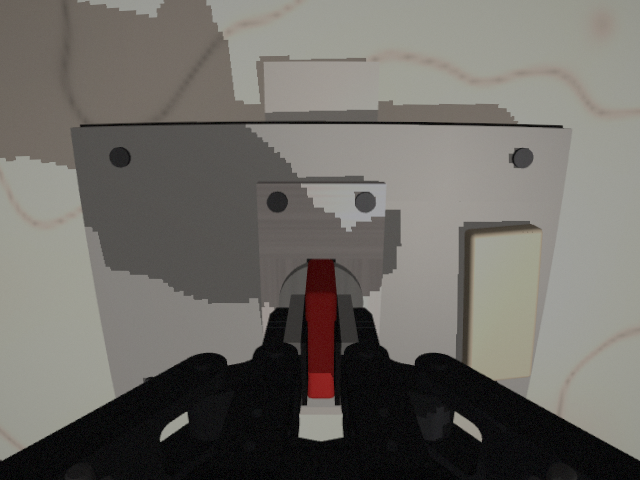

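The head is through the slot and the collar is just above the plate, around (320,290). The −2 N in x suggests light contact with the slot's +x end, so I'll probe for the centre.

step_arm --commands '[{"dx":0.001,"dy":0,"dz":0,"roll":0,"fingers":1},{"dx":0.001,"dy":0,"dz":0,"roll":0,"fingers":1}]'

```text
time: 8.78
tool_pos: [0.5116, -0.1503, 0.069]
tcp_rot: [0.126, 3.137, -0.001]
wrist_force: [-0.3, 0.9, 6.6]
width: 0.098
grip_force: 79.8
```

step_arm --commands '[{"dx":0.001,"dy":0,"dz":0,"roll":0,"fingers":1},{"dx":0.001,"dy":0,"dz":0,"roll":0,"fingers":1}]'

```text
time: 9.02
tool_pos: [0.5114, -0.1503, 0.0694]
tcp_rot: [0.126, 3.135, -0.001]
wrist_force: [1.2, 1.1, 7.3]
width: 0.104
grip_force: 79.8
```

step_arm --commands '[{"dx":0.001,"dy":0,"dz":0,"roll":0,"fingers":1},{"dx":0.001,"dy":0,"dz":0,"roll":0,"fingers":1}]'

```text
time: 9.28
tool_pos: [0.5113, -0.1504, 0.0697]
tcp_rot: [0.127, 3.133, -0.001]
wrist_force: [2.6, 1.3, 7.3]
width: 0.103
grip_force: 79.8
```

step_arm --commands '[{"dx":0.001,"dy":0,"dz":0.0,"roll":0,"fingers":1},{"dx":0.001,"dy":0,"dz":0,"roll":0,"fingers":1}]'

```text
time: 9.52
tool_pos: [0.5108, -0.1505, 0.0699]
tcp_rot: [0.127, 3.132, -0.002]
wrist_force: [4.0, 1.3, 6.9]
width: 0.1
grip_force: 79.7
```

step_arm --commands '[{"dx":0.001,"dy":0,"dz":0,"roll":0,"fingers":1},{"dx":0.001,"dy":0,"dz":0,"roll":0,"fingers":1}]'

```text
time: 9.78
tool_pos: [0.5101, -0.1506, 0.07]
tcp_rot: [0.126, 3.131, -0.002]
wrist_force: [4.4, 1.1, 7.7]
width: 0.099
grip_force: 79.7
```

```bash
python3 -c "
from h import *
go(.5121,-.1504,.088,85.4);print(read_state()['torque'])
c=calibration('wrist');im,d=read_camera('wrist');cv2.imwrite('pics/w7.png',im)
a,b=cv2.imread('pics/w6.png'),im
cv2.imwrite('pics/cmp.png',np.hstack([a[160:420,230:430],b[160:420,230:430]]).repeat(2,0).repeat(2,1)[:600])"
```

```text
shift [-0.0022  0.0003 -0.0179] roll -0.02 tcp [ 0.5101 -0.1506  0.07  ] yaw 85.38 tilt [ 0.0077 -0.0017 -1.    ] F [4.36 1.09 7.74] t 9.78 q6 -1.825
[ 0.15335798 -0.66278669  0.00656469]
```

View pics/cmp.png

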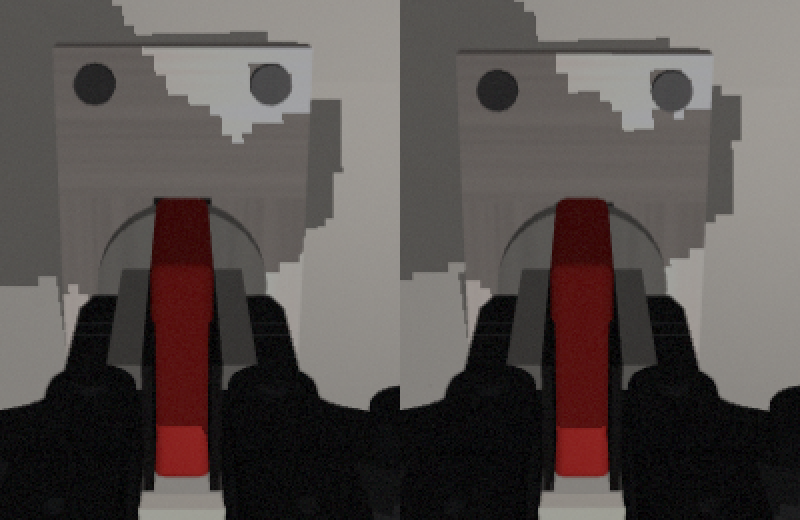

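Friction on the plunger dominates the reading, and the slot edge shows in the left half near (182,200) of the first view. I'll lift off the plunger, re-centre free of it, then press down straight.

step_arm --commands '[{"dx":0,"dy":0,"dz":-0.004,"roll":0,"fingers":1},{"dx":-0.002,"dy":0,"dz":-0.009,"roll":0,"fingers":1},{"dx":-0.0045,"dy":0,"dz":-0.009,"roll":0,"fingers":1},{"dx":-0.0045,"dy":0,"dz":-0.009,"roll":0,"fingers":1}]'

```text
time: 10.32
tool_pos: [0.5104, -0.15, 0.0763]
tcp_rot: [-0.126, -3.138, -0.001]
wrist_force: [1.1, -0.3, 0.5]
width: 0.101
grip_force: 79.0
```

```bash
python3 -c "
from h import *
go(.512,-.1504,.068,85.4)
c=calibration('wrist');im,d=read_camera('wrist');cv2.imwrite('pics/w8.png',im)
cv2.imwrite('pics/w8c.png',cv2.resize(im[160:420,220:430],None,fx=2.3,fy=2.3))"
```

```text
shift [-0.0016 -0.0003  0.0083] roll -0.0 tcp [ 0.5104 -0.15    0.0763] yaw 85.4 tilt [-1.2e-03  4.0e-04 -1.0e+00] F [ 1.13 -0.26  0.47] t 10.32 q6 -1.823
```

View pics/w8c.png

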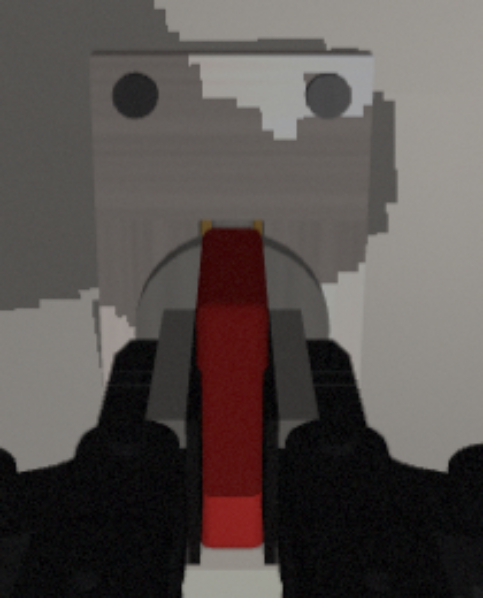

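The head lies nearly against the slot's −x end at (232,222), with brass on both sides. I'll shift 1.5 mm toward +x and press down.

step_arm --commands '[{"dx":-0.0015,"dy":0,"dz":0,"roll":0,"fingers":1},{"dx":-0.0015,"dy":0,"dz":0,"roll":0,"fingers":1},{"dx":-0.0015,"dy":0,"dz":0.003,"roll":0,"fingers":1},{"dx":-0.0015,"dy":0,"dz":0.006,"roll":0,"fingers":1},{"dx":-0.0015,"dy":0,"dz":0.0085,"roll":0,"fingers":1},{"dx":-0.0015,"dy":0,"dz":0.0085,"roll":0,"fingers":1}]'

```text
time: 11.12
tool_pos: [0.5121, -0.1502, 0.0688]
tcp_rot: [-0.126, -3.138, -0.0]
wrist_force: [-3.3, 1.4, 6.9]
width: 0.094
grip_force: 79.7
```

```bash
python3 -c "
from h import *
go(.512,-.1504,.0675,85.4)"
```

```text
shift [ 0.0001 -0.0002  0.0013] roll -0.0 tcp [ 0.5121 -0.1502  0.0688] yaw 85.4 tilt [-7.e-04  2.e-04 -1.e+00] F [-3.25  1.4   6.9 ] t 11.12 q6 -1.822
```

step_arm --commands '[{"dx":0,"dy":0,"dz":0.0015,"roll":0,"fingers":1},{"dx":0,"dy":0,"dz":0.0015,"roll":0,"fingers":1},{"dx":0,"dy":0,"dz":0.0015,"roll":0,"fingers":1}]'

```text
time: 11.5
tool_pos: [0.5121, -0.1502, 0.0676]
tcp_rot: [-0.126, -3.138, -0.0]
wrist_force: [-4.1, 1.7, 8.7]
width: 0.099
grip_force: 79.8
```

step_arm --commands '[{"dx":0,"dy":-0.0002,"dz":0,"roll":5,"fingers":1},{"dx":0,"dy":-0.0004,"dz":0,"roll":10,"fingers":1},{"dx":0,"dy":-0.0006,"dz":0,"roll":15,"fingers":1},{"dx":0,"dy":-0.0006,"dz":0,"roll":15,"fingers":1}]'

```text
time: 12.0
tool_pos: [0.5139, -0.1514, 0.0684]
tcp_rot: [0.535, 3.092, -0.001]
wrist_force: [-1.8, 1.6, 6.9]
width: 0.1
grip_force: 79.9
```

```bash
python3 -c "
from h import *
go(.512,-.1504,.0675,-4.6);print(read_state()['torque'])"
```

```text
shift [0.0021 0.0003 0.0009] roll 74.96 tcp [ 0.5139 -0.1514  0.0684] yaw 70.36 tilt [ 0.0031 -0.0011 -1.    ] F [-1.78  1.6   6.92] t 12.0 q6 -1.561
[ 0.03751702  0.16802204 -0.02965586]
```

```bash
python3 -c "
from h import *
go(.5096,-.1532,.0668,-4.6)"
```

```text
shift [ 0.0034 -0.0031  0.0016] roll 74.96 tcp [ 0.5139 -0.1514  0.0684] yaw 70.36 tilt [ 0.0031 -0.0011 -1.    ] F [-1.78  1.6   6.92] t 12.0 q6 -1.561
```

step_arm --commands '[{"dx":0.001,"dy":0,"dz":0.001,"roll":0,"fingers":1},{"dx":0.001,"dy":-0.001,"dz":0.0015,"roll":8,"fingers":1},{"dx":0.001,"dy":-0.001,"dz":0.0015,"roll":16,"fingers":1},{"dx":0.0015,"dy":-0.0015,"dz":0.0015,"roll":24,"fingers":1},{"dx":0.0015,"dy":-0.002,"dz":0.0015,"roll":32,"fingers":1},{"dx":0.0015,"dy":-0.002,"dz":0.0015,"roll":32,"fingers":1}]'

```text
time: 12.75
tool_pos: [0.5125, -0.153, 0.0674]
tcp_rot: [1.367, 2.823, 0.001]
wrist_force: [0.6, 0.4, 8.6]
width: 0.097
grip_force: 79.9
```

```bash
python3 -c "
from h import *
go(.5096,-.1532,.0668,-4.6);print(read_state()['torque'])"
```

```text
shift [ 0.0017 -0.0024  0.0005] roll 42.92 tcp [ 0.5125 -0.153   0.0674] yaw 38.32 tilt [ 0.0048 -0.0015 -1.    ] F [0.57 0.41 8.64] t 12.75 q6 -1.006
[ 0.07429413  0.05316955 -0.01351885]
```

step_arm --commands '[{"dx":0.0005,"dy":-0.0005,"dz":0.0005,"roll":10,"fingers":1},{"dx":0.001,"dy":-0.001,"dz":0.0005,"roll":20,"fingers":1},{"dx":0.001,"dy":-0.0015,"dz":0.0005,"roll":30,"fingers":1},{"dx":0.0015,"dy":-0.002,"dz":0.0005,"roll":38,"fingers":1},{"dx":0.0015,"dy":-0.002,"dz":0.0005,"roll":43,"fingers":1},{"dx":0.0015,"dy":-0.002,"dz":0.0005,"roll":43,"fingers":1},{"dx":0.0015,"dy":-0.002,"dz":0.0005,"roll":43,"fingers":1}]'

```text
time: 13.62
tool_pos: [0.5101, -0.1532, 0.0669]
tcp_rot: [2.306, 2.127, 0.004]
wrist_force: [0.8, -0.2, 8.1]
width: 0.1
grip_force: 80.0
```

```bash
python3 -c "
from h import *
go(.5096,-.1532,.0668,-4.6);print(read_state()['torque'])"
```

```text
shift [-0.0001 -0.0005  0.0001] roll -0.01 tcp [ 0.5101 -0.1532  0.0669] yaw -4.61 tilt [ 0.0049 -0.0017 -1.    ] F [ 0.79 -0.25  8.1 ] t 13.62 q6 -0.258
[-0.03228138 -0.01938921 -0.02665754]
```

step_arm --commands '[{"dx":0,"dy":0,"dz":-0.002,"roll":0,"fingers":1},{"dx":0,"dy":0,"dz":-0.004,"roll":0,"fingers":1},{"dx":0,"dy":0,"dz":-0.005,"roll":0,"fingers":1},{"dx":0,"dy":0,"dz":-0.005,"roll":0,"fingers":1}]'

```text
time: 14.12
tool_pos: [0.5101, -0.1531, 0.0717]
tcp_rot: [2.306, 2.127, 0.004]
wrist_force: [0.9, -0.5, 5.6]
width: 0.104
grip_force: 79.8
```

step_arm --commands '[{"dx":0,"dy":0,"dz":-0.0015,"roll":0,"fingers":1},{"dx":0,"dy":0,"dz":-0.0015,"roll":0,"fingers":1}]'

```text
time: 14.38
tool_pos: [0.5101, -0.1531, 0.0731]
tcp_rot: [2.306, 2.127, 0.004]
wrist_force: [1.7, -0.4, 5.8]
width: 0.1
grip_force: 79.5
```

```bash
python3 -c "
from h import *
go(.5096,-.1532,.0668,-4.6);print(read_state()['torque'])
im,d=read_camera('wrist');cv2.imwrite('pics/w9.png',im)"
```

```text
shift [-0.0001 -0.0005  0.0063] roll -0.01 tcp [ 0.5101 -0.1531  0.0731] yaw -4.61 tilt [ 0.005  -0.0017 -1.    ] F [ 1.65 -0.4   5.84] t 14.38 q6 -0.258
[-0.13188532 -0.23946294 -0.00032403]
```

View pics/w9.png

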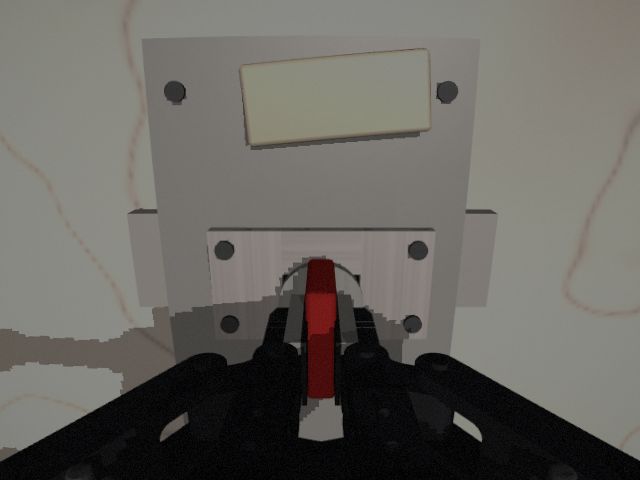

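The key is turned across the slot and centred: the slot's end corners show at (285,278) and (358,278), and the handle is at x = 321. I'll let it rise the rest of the way.

step_arm --commands '[{"dx":0,"dy":0,"dz":-0.001,"roll":0,"fingers":1},{"dx":0,"dy":0,"dz":-0.001,"roll":0,"fingers":1},{"dx":0,"dy":0,"dz":-0.001,"roll":0,"fingers":1}]' --squeeze 80

```text
time: 14.8
tool_pos: [0.5097, -0.153, 0.0736]
tcp_rot: [2.306, 2.128, 0.003]
wrist_force: [2.9, -0.9, 4.5]
width: 0.1
grip_force: 79.4
```

step_arm --commands '[{"dx":0,"dy":0,"dz":-0.001,"roll":0,"fingers":1},{"dx":0,"dy":0,"dz":-0.001,"roll":0,"fingers":1},{"dx":0,"dy":0,"dz":-0.001,"roll":0,"fingers":1}]'

```text
time: 15.18
tool_pos: [0.5079, -0.1524, 0.0735]
tcp_rot: [2.309, 2.13, 0.0]
wrist_force: [2.1, -0.4, 5.9]
width: 0.099
grip_force: 79.4
```

step_arm --commands '[{"dx":-0.0005,"dy":0.0015,"dz":0,"roll":0,"fingers":1},{"dx":-0.0005,"dy":0.0015,"dz":-0.001,"roll":0,"fingers":1},{"dx":-0.0005,"dy":0.0015,"dz":-0.001,"roll":0,"fingers":1},{"dx":-0.0005,"dy":0.0015,"dz":-0.001,"roll":0,"fingers":1}]'

```text
time: 15.68
tool_pos: [0.5081, -0.1525, 0.0739]
tcp_rot: [-2.307, -2.129, 0.002]
wrist_force: [-0.1, 0.3, 5.2]
width: 0.098
grip_force: 79.4
```

step_arm --commands '[{"dx":0,"dy":0,"dz":-0.001,"roll":0,"fingers":1},{"dx":0,"dy":0,"dz":-0.001,"roll":0,"fingers":1},{"dx":0,"dy":0,"dz":-0.001,"roll":0,"fingers":1}]'

```text
time: 16.05
tool_pos: [0.5083, -0.1526, 0.075]
tcp_rot: [-2.308, -2.129, 0.001]
wrist_force: [-1.5, 0.7, 4.0]
width: 0.099
grip_force: 79.4
```

step_arm --commands '[{"dx":0,"dy":0,"dz":-0.001,"roll":0,"fingers":1},{"dx":0,"dy":0,"dz":-0.001,"roll":0,"fingers":1}]'

```text
time: 16.3
tool_pos: [0.5084, -0.1526, 0.0754]
tcp_rot: [-2.308, -2.129, 0.001]
wrist_force: [0.0, 1.5, -3.2]
width: 0.1
grip_force: 78.3
```

```bash
python3 -c "
from h import *
go(.5096,-.1532,.0668,-4.6);print(read_state()['torque'])"
```

```text
shift [-0.0005  0.0013  0.0086] roll -0.0 tcp [ 0.5084 -0.1526  0.0754] yaw -4.6 tilt [-1.6e-03  6.0e-04 -1.0e+00] F [ 0.01  1.5  -3.2 ] t 16.3 q6 -0.258
[ 0.0868716   0.10048201 -0.00600936]
```

It has met the top of the catch, with the force reversing to −3 N. I'll release and retreat.

step_arm --commands '[{"dx":0,"dy":0,"dz":0,"roll":0,"fingers":0.4},{"dx":0,"dy":0,"dz":0,"roll":0,"fingers":0.2},{"dx":0,"dy":0,"dz":0,"roll":0,"fingers":0},{"dx":0,"dy":0,"dz":-0.03,"roll":0,"fingers":0},{"dx":0,"dy":0,"dz":-0.07,"roll":0,"fingers":0},{"dx":0,"dy":0,"dz":-0.12,"roll":0,"fingers":0},{"dx":0,"dy":0,"dz":-0.12,"roll":0,"fingers":0},{"dx":0,"dy":0,"dz":-0.12,"roll":0,"fingers":0}]'

```text
time: 17.3
tool_pos: [0.5092, -0.1529, 0.1966]
tcp_rot: [2.308, 2.13, 0.0]
wrist_force: [-0.1, -0.3, -0.0]
width: 0.499
grip_force: 0.0
```

```bash
python3 -c "
from h import *
c=calibration('wrist');im,d=read_camera('wrist');cv2.imwrite('pics/w10.png',im)
H,S,V=cv2.split(cv2.cvtColor(im,cv2.COLOR_BGR2HSV))
k=((S>150)&((H<6)|(H>174))&(V>50)).astype(np.uint8);cs,_=cv2.findContours(k,cv2.RETR_EXTERNAL,cv2.CHAIN_APPROX_NONE);q=max(cs,key=cv2.contourArea)
print(cv2.boundingRect(q),cv2.minAreaRect(np.array([onz(c,*p[0],.1)[:2] for p in q],np.float32)))
v,u=np.nonzero(k);Z=np.array([dep(c,a,b,d[b,a])[2] for a,b in zip(u,v)]);print('handle top z',np.percentile(Z,[50,75,90,97]),read_state()['tool_pos'])"
```

```text
(311, 198, 17, 73) ((0.5079131126403809, -0.14884892106056213), (0.044733986258506775, 0.009441982954740524), 85.03312683105469)
handle top z [0.09935385 0.09987198 0.10033828 0.10072309] [ 0.50844537 -0.15271712  0.19545413]
```

View pics/w10.png

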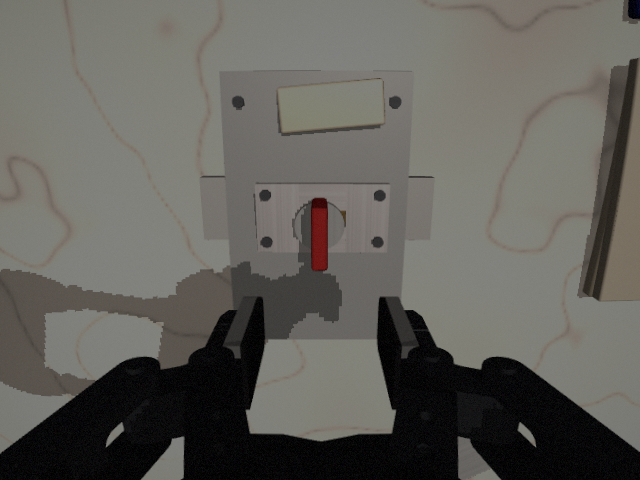

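The released key stands upright across the slot at (320,232). The handle top is at 100 mm, so the foot is at 39 mm, and the sample is in place.

```bash
python3 -c "
from h import *
print(finish_job())"
```

```text
the job is handed in; nothing more can be done
None
```

I handed the job in with the key locked upright in the catch: its foot is 39 mm above the bench, it is turned across the slot, and the gripper is clear; no verdict was returned.

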